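Make up two test kits at the materials-testing press

ROBOT

A 6-joint arm with a two-finger parallel gripper is mounted at the origin on the work surface. World frame = base frame: x ahead of the robot, y to its left, z up, the work surface at z = 0. Lengths are in m, angles in rad, forces in N, time in s.
With the tool pointing down it reaches from about 0.25 to 0.775 m from the base axis. Payload 4 kg.
Tool frame: the origin (TCP) lies on the centre line of the jaws, within the pads' length; the fingertips stand 22 mm ahead of it and the grasp point (between the pads) lies 3 mm ahead of it; z points along the fingers, y is the direction in which the jaws open and shut (so a half turn about z gives the same grasp; the last joint's range is limited). The gripper opens to 94 mm and grips with 3 to 60 N. Pads are 16 mm wide; open, the fingers measure 119 mm over their backs; the gripper's body (75 mm by 177 mm) begins 78 mm behind the grasp point.
Start: joints at [-1.294, 0.087, 1.371, -0, 1.684, -0.103], TCP at [0.204, -0.511, 0.228] pointing down, gripper open.
Joint ranges: [-3.1, 3.1], [-0.76, 2.03], [0.27, 2.55], [-1.08, 4.22], [0.17, 2.65], [-2.57, 2.57]. Speed limits (rad/s): [2.79, 2.79, 3.14, 3.14, 3.14, 3.14].

INTERFACE

Orientations are given as [roll, pitch, yaw] about the fixed x, y, z axes, in that order (R = Rz(yaw) Ry(pitch) Rx(roll)).
In Python, from bench import robot gives the robot as it stands. The module is installed in compiled form; this text tells all that it offers.
- The arm moves only by the shell command python3 -m inch 'ROWS'. ROWS is JSON, a list of rows, each an object with "linear": the shift along the world's x, y, z scaled (see below), a list of three; "twist": the turn about the world's z scaled (see below); "gripper": the opening, from 0 (shut) to 1 (fully open). In form: [{"linear": [x, y, z], "twist": twist, "gripper": gripper}, ...]. A call has 1 to 10 rows; each row is the pose to reach, as a shift and turn from the pose commanded when the call began; what a row does not reach only later rows make up. The controller multiplies each number of a shift by 0.1 m and each number of a turn by 60 degrees. A row lasts 1/12 s, in which the tool goes at most 41.7 mm and 7.16 degrees, less where a joint would pass 70% of its speed; a pose out of reach is approached as far as the arm can. A call with a number of a shift or a turn outside -1 to 1 is refused whole. A call with a gripper value outside its range is refused whole. The fingers move at their own pace and stop on an object; the grip force is fixed at half the most. Time passes only in rows, so rows that repeat a pose let the fingers close. It gives the time, the measured TCP pose, the force and the opening at its end, in the units of the state.
- robot.get_obs(): the state, without advancing time (a new reading comes with each control period).
- robot.snapshot(name): name is "side" or "top" or "wrist"; returns a dict with "image" (420x560x3 uint8, red, green, blue), "depth" (420x560 float32, m along the optical axis (not along the pixel's ray), 0 where there is no reading), "mtx" (3x3 intrinsics, pixels), "rvec" (rotation vector, rad) and "tvec" (3), from world to camera coordinates, as OpenCV has them; the wrist camera has in their place "hand_eye" (4x4, takes a point from camera to tool coordinates, whose origin is the TCP and whose axes are the flange's). Camera axes: x right, y down, z forward; pixel columns grow to the right and rows downward; lengths in m; the calibration is good to about 2 mm. A picture is of the moment at which its call begins: read the wrist's pose just before it.
- robot.close_job(): hands the job in, once; it reports no verdict.
The state is a dict: "time": time; "joint_positions": joint angles; "qvel": joint speeds; "joint_torque": joint torques, N m; "tool_pos": TCP position; "ee_rot": TCP orientation; "wrist_force": force on the tool from outside, world axes, zero at the start; "wrist_torque": the same for the moment, N m; "width": finger opening in m.
Only numpy, scipy, OpenCV 4.12 (cv2) and the standard library are available. Lean on these libraries where they do the work, as an engineer would, in place of code of your own. Each camera call takes 0.05 s, during which the arm holds its last target.

TASK

Make up two test kits from the loose parts in the middle of the bench: the tall core and the flanged steel loading cap go in the two-pocket tray, and the short core goes in the middle pocket of the three-pocket tray with the round steel sleeve and the hexagonal nut in the pockets on either side of it. Stand each part upright on the floor of a pocket of its own and let go of it. Leave the tub, the wrench and the screwdriver where they are.

Things in the scene. Friction and masses are not known exactly. Their poses are not given: they have to be found in the camera images.
- tall_core: Tall grey concrete test core, a solid cylinder 40 mm in diameter and 80 mm high. Stands upright and loose on the bench at the start. Origin: centre of its underside; z up along its axis.
- short_core: Short grey concrete test core, a solid cylinder 40 mm in diameter and 45 mm high. Stands upright and loose on the bench at the start. Origin: centre of its underside; z up along its axis.
- sleeve: Plain steel sleeve (short open tube), 50 mm outer and 38 mm inner diameter, 45 mm high. Stands upright and loose on the bench at the start. Origin: centre of its underside; z up along its axis.
- cap: Steel loading cap: a round flange 48 mm in diameter and 15 mm thick at the bottom, with a round stem 24 mm in diameter rising 30 mm from it (45 mm high in all), to be gripped by the stem. Flange down at the start and in the tray. Stands upright and loose on the bench at the start. Origin: centre of its underside; z up along its axis.
- nut: Long hexagonal steel coupling nut, 36 mm across flats (41.6 mm across corners), 45 mm high; a black disc on top marks the bore. Two of its flats face its own +x and -x, the others follow at 60 degree steps. Stands upright and loose on the bench at the start. Origin: centre of its underside; z up along its axis.
- tray2: White open plastic tray fixed flat on the bench, 152 mm long (its x), 78 mm wide (its y), only 14 mm high; floor, walls and dividers 4 mm thick. Two square pockets in a row along x, 70 x 70 mm inside, centres at x = -37 and +37 mm, y = 0. Origin: centre of its underside, on the bench. Its long side points away from the robot within about 20 degrees; left or right of the stock.
- tray3: White open plastic tray fixed flat on the bench, 226 mm long (its x), 78 mm wide (its y), only 14 mm high; floor, walls and dividers 4 mm thick. Three square pockets in a row along x, 70 x 70 mm inside, centres at x = -74, 0 and +74 mm, y = 0. Origin: centre of its underside, on the bench. Its long side points away from the robot within about 20 degrees; left or right of the stock.
- tub: Bystander: closed translucent-white tub with a yellow lid, 91 x 121 mm, 69 mm high, at the far side of the bench. Origin: centre of its underside.
- wrench: Bystander: steel wrench lying at the far side of the bench. Origin: about the middle of its underside; x along its length.
- screwdriver: Bystander: screwdriver lying at the far side of the bench. Origin: about the middle of its underside; x along its length.
Mind the look-alikes: they are no part of the job. Leave any red look-alike of the short_core alone.

How it is judged:
By the outcome, as a careful person would: the job done as asked, in the order asked, and still so for the second after the job is handed in, with the robot touching nothing.
It also fails if it takes over 112 s, if anything falls off the work surface, if the arm or the gripper's body presses on something with over 40 N, if the wrist force passes 120 N, or if a joint passes its speed limit or range.

## Working session

There is one attempt and no reset: what is moved stays moved. The work goes in short steps, Python scripts to look and compute and a shell command to move; the robot and the scene stay as the last step left them, time stands still between calls to the robot, and variables do not carry over. Pictures are saved under pics/ and viewed, and the job is handed in when it is done.

```bash
mkdir -p pics; ls; python3 - <<'E'
from bench import robot
import cv2
print(robot.get_obs())
for n in ["top","side"]:
    s=robot.snapshot(n); cv2.imwrite(f"pics/{n}0.png",s["image"][:,:,::-1]); print(n,s["mtx"],s["rvec"],s["tvec"])
E
```

```text
pics
{'time': 0.0, 'joint_positions': array([-1.29413293e+00,  8.79292903e-02,  1.37225380e+00, -8.72471148e-06,
        1.68361786e+00, -1.03118322e-01]), 'qvel': array([ 0.00093914,  0.00078886,  0.0015229 , -0.00040739,  0.00068597,
        0.00103337]), 'joint_torque': array([ 7.13307436e-04, -3.40187573e+01, -3.02421248e+01,  7.18921563e-02,
        3.30881635e-02, -1.48665413e-04]), 'tool_pos': array([ 0.20373779, -0.51032119,  0.22631843]), 'ee_rot': array([-3.13939519e+00, -2.18687427e-04,  3.79780502e-01]), 'wrist_force': array([ 0.31395162, -0.46146598, -0.09698933]), 'wrist_torque': array([-0.00227065, -0.04531169, -0.02593582]), 'width': 0.09389172941189787}
top [[401.40703314   0.         276.22002598]
 [  0.         401.40703314 215.09246399]
 [  0.           0.           1.        ]] [ 2.09569969 -2.14936185  0.21870741] [-0.00386651  0.59155733  0.73914149]
side [[461.99743595   0.         272.53027539]
 [  0.         461.99743595 212.57007923]
 [  0.           0.           1.        ]] [ 0.33105354 -2.63855413  1.4646271 ] [0.60566923 0.13336717 0.87419082]
```

View pics/top0.png

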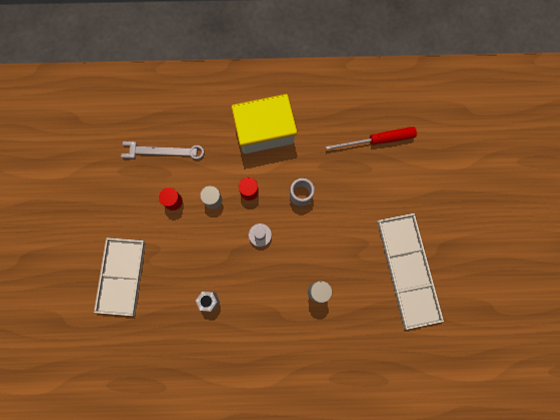

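View pics/side0.png

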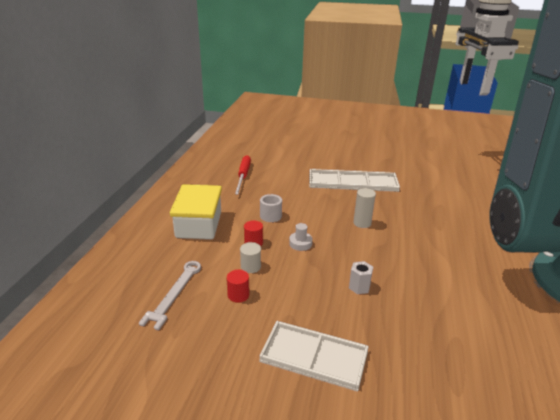

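The top view shows the tall grey core at (320,293), the short grey core at (211,196) with red look-alikes at (171,198) and (248,188), and the sleeve at (302,192). The cap is at (260,235), the nut at (207,301), tray2 at (120,277) and tray3 at (410,270). Next I measure from depth in both fixed views.

```bash
cat > h.py <<'E'
from bench import robot
import numpy as np, cv2
def cloud(s):
    K=s["mtx"];R=cv2.Rodrigues(np.array(s["rvec"],float))[0];t=np.array(s["tvec"],float).ravel()
    d=s["depth"];v,u=np.indices(d.shape)
    P=np.stack([(u-K[0,2])/K[0,0]*d,(v-K[1,2])/K[1,1]*d,d],-1)
    W=(P-t)@R
    W[d==0]=np.nan
    return W
def circ(xy):
    A=np.c_[2*xy,np.ones(len(xy))];b=(xy**2).sum(1)
    c=np.linalg.lstsq(A,b,rcond=None)[0];return c[:2],np.sqrt(c[2]+c[0]**2+c[1]**2)
def proj(s,p):
    return cv2.projectPoints(np.array(p,float).reshape(-1,3),np.array(s["rvec"],float),np.array(s["tvec"],float),s["mtx"],None)[0].reshape(-1,2)
E
python3 - <<'E'
from h import *
pts={"tall":(320,293),"short":(211,196),"sleeve":(302,192),"cap":(260,235),"nut":(207,301),"redL":(171,198),"redR":(248,188)}
st=robot.snapshot("top");ss=robot.snapshot("side")
np.savez("s0.npz",**{"t"+k:v for k,v in st.items()},**{"s"+k:v for k,v in ss.items()})
Wt=cloud(st);Ws=cloud(ss)
print("cam",-(cv2.Rodrigues(np.array(st["rvec"]))[0].T@np.array(st["tvec"]).ravel()))
for W in(Wt,Ws):
    b=W[(abs(W[...,2])<.01)]; print("bench z",np.median(b[:,2]),np.percentile(b[:,2],[5,95]))
for n,(u,v) in pts.items():
    for W,nm in((Wt,"top"),(Ws,"side")):
        if nm=="top": c=np.nanmedian(W[v-2:v+3,u-2:u+3].reshape(-1,3),0)[:2]
        m=np.hypot(W[...,0]-c[0],W[...,1]-c[1])<.045
        P=W[m&(W[...,2]>.006)]
        zt=np.percentile(P[:,2],97)
        T=P[P[:,2]>zt-.004]
        (cx,cy),r=cv2.minEnclosingCircle(T[:,:2].astype(np.float32))
        print(n,nm,"ztop %.4f"%zt,len(P),"mec",np.round([cx,cy,r],4),"mean",np.round(T[:,:2].mean(0),4),"all x",np.round(np.percentile(P[:,0],[1,99]),4),"y",np.round(np.percentile(P[:,1],[1,99]),4))
# trays
for nm,(u,v) in {"tray2":(120,277),"tray3":(410,270)}.items():
    c=Wt[v,u,:2]
    for W,k in((Wt,"top"),(Ws,"side")):
        m=(np.hypot(W[...,0]-c[0],W[...,1]-c[1])<.14)&(W[...,2]>.009)&(W[...,2]<.02)
        n_,lab,stt,_=cv2.connectedComponentsWithStats(cv2.dilate(m.astype(np.uint8),np.ones((3,3))))
        i=1+np.argmax(stt[1:,4]); P=W[m&(lab==i)]
        rect=cv2.minAreaRect(P[:,:2].astype(np.float32)); print(nm,k,len(P),rect,"z",np.percentile(P[:,2],[10,50,90]))
        f=(np.hypot(W[...,0]-rect[0][0],W[...,1]-rect[0][1])<.03); z=W[f][:,2]; print(" floor z",np.percentile(z,[10,50,90]))
E
```

```text
cam [ 0.4361841  -0.00932766  0.8402033 ]
bench z 0.0009521105894737516 [-0.00148268  0.00379743]
bench z -0.0006900377907929855 [-0.00254742  0.00223715]
tall top ztop 0.0831 415 mec [ 0.4395 -0.0983  0.0198] mean [ 0.4394 -0.0985] all x [0.4209 0.4575] y [-0.1164 -0.079 ]
tall side ztop 0.0801 653 mec [ 0.4419 -0.0961  0.0212] mean [ 0.4409 -0.0942] all x [0.4214 0.4601] y [-0.1113 -0.0752]
short top ztop 0.0483 370 mec [0.6382 0.1154 0.0199] mean [0.6383 0.115 ] all x [0.6188 0.6563] y [0.0955 0.1329]
short side ztop 0.0457 523 mec [0.6396 0.1178 0.0201] mean [0.6395 0.119 ] all x [0.6199 0.6576] y [0.1015 0.138 ]
sleeve top ztop 0.0482 379 mec [ 0.6448 -0.0737  0.0247] mean [ 0.6447 -0.0734] all x [0.6208 0.668 ] y [-0.0974 -0.0491]
sleeve side ztop 0.0450 504 mec [ 0.6474 -0.0717  0.0261] mean [ 0.6468 -0.0697] all x [0.6218 0.6689] y [-0.0942 -0.0458]
cap top ztop 0.0473 419 mec [0.5588 0.0156 0.0118] mean [0.5585 0.0155] all x [0.5359 0.5813] y [-0.0073  0.0381]
cap side ztop 0.0450 392 mec [0.5586 0.0175 0.0128] mean [0.5594 0.0194] all x [0.5377 0.5821] y [0.0022 0.0415]
nut
[... 783 characters left out ...]
23327636719) z [0.01061389 0.01393364 0.01619458]
 floor z [0.00309164 0.00496263 0.0076405 ]
tray2 side 1007 ((0.48255276679992676, 0.30561643838882446), (0.08139263838529587, 0.15189054608345032), 84.54058837890625) z [0.00998838 0.01241866 0.0140316 ]
 floor z [0.00230824 0.00355301 0.00838294]
tray3 top 893 ((0.47928714752197266, -0.29053568840026855), (0.22625954449176788, 0.0791199579834938), 9.758529663085938) z [0.01098984 0.01386739 0.01611631]
 floor z [0.00305502 0.00492357 0.00666992]
tray3 side 409 ((0.47966286540031433, -0.2885034382343292), (0.224637970328331, 0.08602253347635269), 9.500511169433594) z [0.00963976 0.01171793 0.0135708 ]
 floor z [0.0018074 0.0030501 0.0043566]
```

```bash
python3 - <<'E'
import numpy as np,cv2
d=np.load("s0.npz");im=d["timage"][:,:,::-1]
a=cv2.resize(im[165:225,150:320],None,fx=4.5,fy=4.5,interpolation=cv2.INTER_CUBIC)
b=cv2.resize(im[220:325,190:340],None,fx=3,fy=3,interpolation=cv2.INTER_CUBIC)
cv2.imwrite("pics/crop1.png",a)
cv2.imwrite("pics/crop2.png",b)
E
```

```text
(no output)
```

View pics/crop1.png

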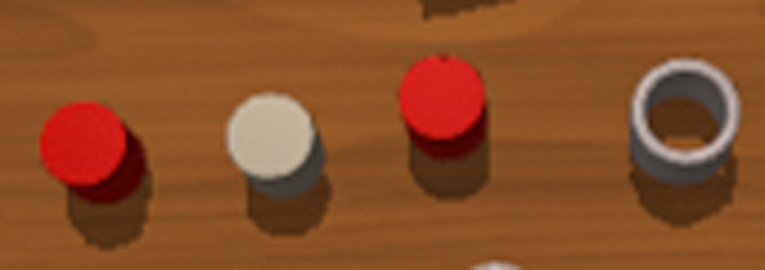

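View pics/crop2.png

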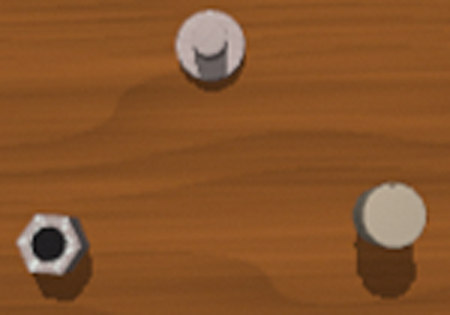

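Candidates for the short core are red (171,198), grey (211,196) and red (248,188). The enlarged crop confirms the grey one in the middle (crop 271,136) is the core. The reds stay untouched.

I'm going to the tall core first.

```bash
python3 -m inch '[{"linear":[0.16,0.33,0],"twist":-0.1,"gripper":1},{"linear":[0.33,0.66,0],"twist":-0.2,"gripper":1},{"linear":[0.5,1,0],"twist":-0.3,"gripper":1},{"linear":[0.5,1,0],"twist":-0.4,"gripper":1},{"linear":[0.5,1,0],"twist":-0.458,"gripper":1}]'
```

```text
time: 0.62
tool_pos: [0.2548, -0.409, 0.2277]
ee_rot: [3.141, -0.0, -0.101]
wrist_force: [-0.0, -0.1, 0.0]
width: 0.0941
```

```bash
python3 -m inch '[{"linear":[0.2,0.35,0],"twist":0,"gripper":1},{"linear":[0.4,0.7,0],"twist":0,"gripper":1},{"linear":[0.6,1,0],"twist":0,"gripper":1}]'
python3 -m inch '[{"linear":[0.2,0.35,0],"twist":0,"gripper":1},{"linear":[0.4,0.7,0],"twist":0,"gripper":1},{"linear":[0.6,1,0],"twist":0,"gripper":1}]'
python3 -m inch '[{"linear":[0.2,0.35,0],"twist":0,"gripper":1},{"linear":[0.4,0.7,0],"twist":0,"gripper":1},{"linear":[0.66,1,0],"twist":0,"gripper":1},{"linear":[0.66,1,0],"twist":0,"gripper":1},{"linear":[0.66,1,0],"twist":0,"gripper":1}]'
```

```text
time: 0.87
tool_pos: [0.314, -0.3092, 0.2273]
ee_rot: [-3.141, 0.0, -0.101]
wrist_force: [0.9, -0.9, 0.7]
width: 0.0942
time: 1.12
tool_pos: [0.3743, -0.2086, 0.2276]
ee_rot: [-3.141, -0.0, -0.1]
wrist_force: [0.9, 0.5, -0.6]
width: 0.0936
time: 1.53
tool_pos: [0.4404, -0.1092, 0.2271]
ee_rot: [3.141, 0.001, -0.095]
wrist_force: [0.6, -0.1, 0.3]
width: 0.0943
```

```bash
cat > w.py <<'E'
from h import *
from scipy.spatial.transform import Rotation as Ro
def wcloud():
    o=robot.get_obs();s=robot.snapshot("wrist")
    T=np.eye(4);T[:3,:3]=Ro.from_euler("xyz",o["ee_rot"]).as_matrix();T[:3,3]=o["tool_pos"]
    M=T@np.array(s["hand_eye"]);K=s["mtx"];d=s["depth"];v,u=np.indices(d.shape)
    P=np.stack([(u-K[0,2])/K[0,0]*d,(v-K[1,2])/K[1,1]*d,d],-1)
    W=P@M[:3,:3].T+M[:3,3];W[d==0]=np.nan
    return o,s,W
E
python3 - <<'E'
from w import *
o,s,W=wcloud(); cv2.imwrite("pics/w1.png",s["image"][:,:,::-1]); np.savez("w1.npz",W=W,im=s["image"])
print(o["tool_pos"],s["hand_eye"])
for n,c in {"tall":(.4405,-.097),"cap":(.5587,.0167),"sleeve":(.646,-.0725),"nut":(.428,.1223)}.items():
    m=(np.hypot(W[...,0]-c[0],W[...,1]-c[1])<.04)&(W[...,2]>.006);P=W[m]
    if len(P)<200: print(n,len(P));continue
    zt=np.percentile(P[:,2],97);T=P[P[:,2]>zt-.004];print(n,zt,cv2.minEnclosingCircle(T[:,:2].astype(np.float32)),T[:,:2].mean(0))
E
```

```text
[ 0.44037109 -0.10922149  0.22712434] [[ 1.10337792e-04 -9.57556463e-01 -2.88245743e-01  8.45343789e-02]
 [ 9.99999987e-01  7.19005697e-05  1.43935987e-04  1.97789646e-04]
 [-1.17101802e-04 -2.88245755e-01  9.57556458e-01 -1.56316793e-01]
 [ 0.00000000e+00  0.00000000e+00  0.00000000e+00  1.00000000e+00]]
tall 0.3197762201927876 ((0.46006569266319275, -0.09688820689916611), 0.034950029104948044) [ 0.46730085 -0.0993904 ]
cap 0.0449824466866436 ((0.5598452091217041, 0.0161912702023983), 0.012044967152178288) [0.55976681 0.01568501]
sleeve 0
nut 0.04532743033081097 ((0.4277421534061432, 0.12169374525547028), 0.021062109619379044) [0.42875483 0.12104408]
```

View pics/w1.png

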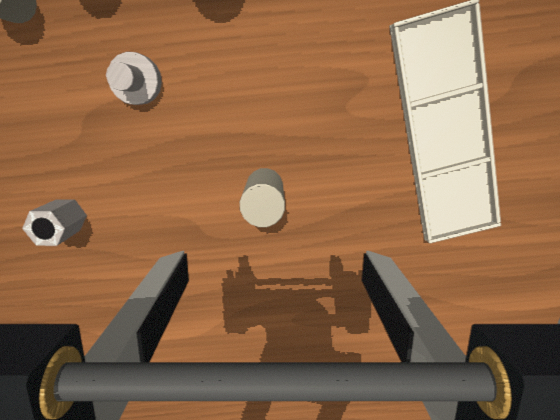

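The wrist view shows the tall core at (263,205) between the jaws, the cap at (130,78), the nut at (45,228) and tray3 on the right. I'll refine the core, the nut yaw and tray3 from it.

```bash
python3 - <<'E'
from h import *
W=np.load("w1.npz")["W"]
W[W[...,2]>.12]=np.nan
m=(np.hypot(W[...,0]-.4405,W[...,1]+.097)<.04)&(W[...,2]>.006);P=W[m];zt=np.percentile(P[:,2],97);T=P[P[:,2]>zt-.004];print("tall",zt,cv2.minEnclosingCircle(T[:,:2].astype(np.float32)))
m=(np.hypot(W[...,0]-.4277,W[...,1]-.1217)<.04)&(W[...,2]>.041);P=W[m][:,:2]
h=cv2.convexHull((P*1000).astype(np.float32)).reshape(-1,2)
# min width directions
for a in range(0,180,5):
    n=np.array([np.cos(np.radians(a)),np.sin(np.radians(a))]);q=np.percentile(P@n,[.5,99.5]);print(a,round(1000*(q[1]-q[0]),1),round(q.mean()*1000,1),end="; ")
print()
m=(np.hypot(W[...,0]-.48,W[...,1]+.29)<.14)&(W[...,2]>.009)&(W[...,2]<.02);P=W[m];print(len(P),cv2.minAreaRect(P[:,:2].astype(np.float32)),np.percentile(P[:,2],[10,50,90]))
E
```

```text
tall 0.08016011301472228 ((0.4408998489379883, -0.09788477420806885), 0.01995559222996235)
0 36.9 428.3; 5 37.5 437.4; 10 38.0 443.1; 15 38.4 445.3; 20 38.8 444.2; 25 38.8 439.6; 30 38.6 431.7; 35 38.3 420.6; 40 37.7 406.3; 45 37.0 388.9; 50 36.1 368.4; 55 35.7 345.2; 60 36.2 319.3; 65 36.9 290.8; 70 37.6 260.4; 75 38.1 228.1; 80 38.5 193.9; 85 38.7 158.3; 90 38.6 121.4; 95 38.2 83.7; 100 37.9 45.2; 105 37.3 6.5; 110 36.8 -32.3; 115 36.4 -70.8; 120 36.8 -108.8; 125 37.5 -146.1; 130 38.1 -182.2; 135 38.6 -216.9; 140 39.1 -250.0; 145 39.2 -281.2; 150 39.0 -310.3; 155 38.5 -337.0; 160 38.0 -361.1; 165 37.4 -382.2; 170 36.7 -400.6; 175 36.2 -416.1; 
3737 ((0.4800400733947754, -0.28979673981666565), (0.22637125849723816, 0.07916418462991714), 9.742934226989746) [0.01033024 0.01235776 0.01369106]
```

```bash
python3 -m inch '[{"linear":[0,0.115,0],"twist":0,"gripper":1},{"linear":[0,0.115,-0.35],"twist":0,"gripper":1},{"linear":[0,0.115,-0.7],"twist":0,"gripper":1},{"linear":[0,0.115,-1],"twist":0,"gripper":1}]'
python3 -m inch '[{"linear":[0,0,-0.25],"twist":0,"gripper":1},{"linear":[0,0,-0.5],"twist":0,"gripper":1},{"linear":[0,0,-0.72],"twist":0,"gripper":1},{"linear":[0,0,-0.72],"twist":0,"gripper":1},{"linear":[0,0,-0.72],"twist":0,"gripper":0.5}]'
python3 -m inch '[{"linear":[0,0,0],"twist":0,"gripper":0},{"linear":[0,0,0],"twist":0,"gripper":0},{"linear":[0,0,0],"twist":0,"gripper":0},{"linear":[0,0,0],"twist":0,"gripper":0},{"linear":[0,0,0],"twist":0,"gripper":0},{"linear":[0,0,0],"twist":0,"gripper":0},{"linear":[0,0,0],"twist":0,"gripper":0},{"linear":[0,0,0],"twist":0,"gripper":0}]'
```

```text
time: 1.92
tool_pos: [0.439, -0.1001, 0.1263]
ee_rot: [3.141, -0.001, -0.103]
wrist_force: [0.3, 0.5, -0.7]
width: 0.0937
time: 2.33
tool_pos: [0.4385, -0.0998, 0.0548]
ee_rot: [-3.141, 0.003, -0.102]
wrist_force: [0.2, 0.4, 0.7]
width: 0.09
time: 3.0
tool_pos: [0.4401, -0.0989, 0.0557]
ee_rot: [-3.141, -0.0, -0.1]
wrist_force: [-0.3, 1.0, 2.1]
width: 0.0396
```

```bash
python3 -m inch '[{"linear":[0,0,0.1],"twist":0,"gripper":0},{"linear":[0,0,0.3],"twist":0,"gripper":0},{"linear":[0,0,0.55],"twist":0,"gripper":0},{"linear":[0,0.1,0.8],"twist":0,"gripper":0},{"linear":[0,0.3,1],"twist":0,"gripper":0},{"linear":[0,0.6,1],"twist":0,"gripper":0},{"linear":[0,1,1],"twist":0,"gripper":0}]'
python3 -m inch '[{"linear":[0,0.4,0],"twist":0,"gripper":0},{"linear":[0,0.7,0],"twist":0,"gripper":0},{"linear":[0,1,0],"twist":0,"gripper":0}]'
python3 -m inch '[{"linear":[0,0.35,0],"twist":0,"gripper":0},{"linear":[0,0.7,0],"twist":0,"gripper":0},{"linear":[0,1,0],"twist":0,"gripper":0}]'
python3 -m inch '[{"linear":[0.02,0.35,0],"twist":0,"gripper":0},{"linear":[0.04,0.7,0],"twist":0,"gripper":0},{"linear":[0.05,0.9,0],"twist":0,"gripper":0},{"linear":[0.05,1.0,0],"twist":0,"gripper":0},{"linear":[0.05,1,0],"twist":0,"gripper":0},{"linear":[0.05,1,0],"twist":0,"gripper":0}]'
```

```text
time: 3.58
tool_pos: [0.441, -0.0, 0.1579]
ee_rot: [3.14, -0.004, -0.104]
wrist_force: [1.3, 0.3, -2.4]
width: 0.0395
time: 3.83
tool_pos: [0.4393, 0.1023, 0.1558]
ee_rot: [3.141, 0.0, -0.099]
wrist_force: [0.3, 0.8, -1.6]
width: 0.0401
time: 4.08
tool_pos: [0.4392, 0.2027, 0.1557]
ee_rot: [3.142, 0.0, -0.099]
wrist_force: [1.2, 0.5, -1.7]
width: 0.0391
time: 4.58
tool_pos: [0.4447, 0.3, 0.1552]
ee_rot: [3.14, 0.001, -0.099]
wrist_force: [0.1, 0.1, -2.3]
width: 0.0397
```

```bash
python3 - <<'E'
from w import *
o,s,W=wcloud(); cv2.imwrite("pics/w2.png",s["image"][:,:,::-1]);print(o["tool_pos"],o["width"],o["wrist_force"])
W[W[...,2]>.12]=np.nan
m=(np.hypot(W[...,0]-.482,W[...,1]-.304)<.1)&(W[...,2]>.009)&(W[...,2]<.02);P=W[m];print(len(P),cv2.minAreaRect(P[:,:2].astype(np.float32)))
E
```

```text
[0.44468923 0.29999517 0.15521352] 0.03971315372551272 [ 0.11392932  0.0849848  -2.26884384]
2939 ((0.48310911655426025, 0.30413374304771423), (0.07825437188148499, 0.15121258795261383), 83.94647979736328)
```

View pics/w2.png

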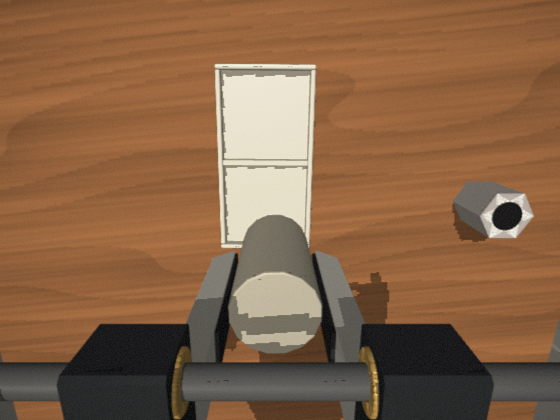

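The core is held upright in the jaws, with the tray's near pocket at (265,205). I'm shifting 8 mm in y and lowering it.

```bash
python3 -m inch '[{"linear":[0.01,0.08,0],"twist":0,"gripper":0},{"linear":[0.01,0.08,-0.25],"twist":0,"gripper":0},{"linear":[0.01,0.08,-0.5],"twist":0,"gripper":0},{"linear":[0.01,0.08,-0.7],"twist":0,"gripper":0},{"linear":[0.01,0.08,-0.85],"twist":0,"gripper":0},{"linear":[0.01,0.08,-0.93],"twist":0,"gripper":0},{"linear":[0.01,0.08,-0.955],"twist":0,"gripper":0},{"linear":[0.01,0.08,-0.96],"twist":0,"gripper":0},{"linear":[0.01,0.08,-0.96],"twist":0,"gripper":0}]'
```

```text
time: 5.38
tool_pos: [0.4468, 0.3088, 0.0605]
ee_rot: [-3.14, -0.002, -0.1]
wrist_force: [0.5, -1.5, -2.0]
width: 0.0396
```

```bash
python3 -m inch '[{"linear":[0,0,-0.01],"twist":0,"gripper":0},{"linear":[0,0,-0.01],"twist":0,"gripper":0},{"linear":[0,0,-0.01],"twist":0,"gripper":0}]'
```

```text
time: 5.63
tool_pos: [0.4465, 0.309, 0.0594]
ee_rot: [-3.141, -0.002, -0.1]
wrist_force: [0.3, -0.4, -0.7]
width: 0.0399
```

```bash
python3 -m inch '[{"linear":[0,0,0],"twist":0,"gripper":0.55},{"linear":[0,0,0],"twist":0,"gripper":0.75},{"linear":[0,0,0],"twist":0,"gripper":0.75},{"linear":[0,0,0],"twist":0,"gripper":0.75}]'
python3 -m inch '[{"linear":[0,0,0.2],"twist":0,"gripper":0.75},{"linear":[0,0,0.6],"twist":0,"gripper":0.75},{"linear":[0,0,1],"twist":0,"gripper":0.75},{"linear":[0.3,-0.3,1],"twist":0,"gripper":0.75},{"linear":[0.6,-0.6,1],"twist":0,"gripper":0.75},{"linear":[0.6,-1,1],"twist":0,"gripper":0.75}]'
python3 -m inch '[{"linear":[0.2,-0.35,0],"twist":0,"gripper":0.75},{"linear":[0.4,-0.7,0],"twist":0,"gripper":0.75},{"linear":[0.5,-1,0],"twist":0,"gripper":0.75}]'
```

```text
time: 5.97
tool_pos: [0.4461, 0.3088, 0.0589]
ee_rot: [-3.141, -0.001, -0.1]
wrist_force: [-0.6, 0.9, 0.0]
width: 0.0627
time: 6.47
tool_pos: [0.5099, 0.2088, 0.1592]
ee_rot: [-3.14, -0.004, -0.098]
wrist_force: [0.6, -1.0, -0.8]
width: 0.0706
time: 6.72
tool_pos: [0.5573, 0.1062, 0.1585]
ee_rot: [3.141, -0.001, -0.101]
wrist_force: [1.5, 0.1, -0.8]
width: 0.0706
```

```bash
python3 -m inch '[{"linear":[0.02,-0.35,0],"twist":0,"gripper":0.75},{"linear":[0.02,-0.7,0],"twist":0,"gripper":0.75},{"linear":[0.02,-0.9,-0.1],"twist":0,"gripper":0.75},{"linear":[0.02,-0.9,-0.4],"twist":0,"gripper":0.75},{"linear":[0.02,-0.9,-0.4],"twist":0,"gripper":0.75}]'
python3 - <<'E'
from w import *
o,s,W=wcloud(); cv2.imwrite("pics/w3.png",s["image"][:,:,::-1]);print(o["tool_pos"],o["width"])
s=robot.snapshot("top");T=cloud(s);cv2.imwrite("pics/t3.png",s["image"][:,:,::-1])
for n,c in {"tall":(.446,.308)}.items():
    P=T[(np.hypot(T[...,0]-c[0],T[...,1]-c[1])<.035)&(T[...,2]>.03)];print(n,P[:,2].max(),cv2.minEnclosingCircle(P[P[:,2]>.075][:,:2].astype(np.float32)))
E
```

```text
time: 7.13
tool_pos: [0.5548, 0.0174, 0.1134]
ee_rot: [3.141, 0.009, -0.103]
wrist_force: [-1.1, 0.4, -1.7]
width: 0.0706
[0.55477305 0.0173693  0.11342094] 0.07056181486672307
tall 0.08977388106733877 ((0.44584864377975464, 0.30764201283454895), 0.020176386460661888)
```

View pics/w3.png

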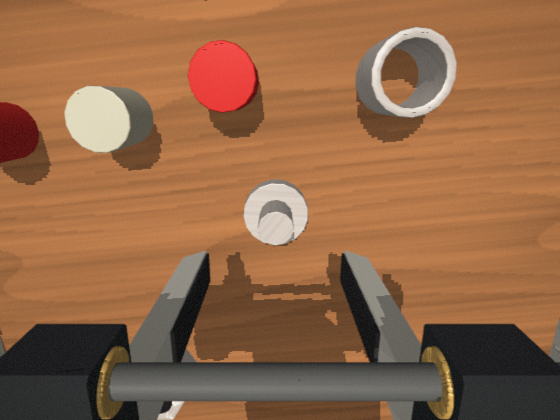

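The tall core stands in its pocket (top z about 85–88 mm, upright disc 40 mm across). The wrist view shows the cap stem at (275,225), between the jaws. Now descending over the stem.

```bash
python3 -m inch '[{"linear":[0,0,-0.2],"twist":0,"gripper":0.75},{"linear":[0,0,-0.4],"twist":0,"gripper":0.75},{"linear":[0,0,-0.4],"twist":0,"gripper":0.75},{"linear":[0,0,-0.4],"twist":0,"gripper":0.75}]'
```

```text
time: 7.57
tool_pos: [0.5578, 0.0196, 0.079]
ee_rot: [3.142, 0.001, -0.098]
wrist_force: [0.5, 0.7, 0.2]
width: 0.0703
```

```bash
python3 -m inch '[{"linear":[0.015,-0.03,-0.15],"twist":0,"gripper":0.75},{"linear":[0.015,-0.03,-0.3],"twist":0,"gripper":0.75},{"linear":[0.015,-0.03,-0.385],"twist":0,"gripper":0.75},{"linear":[0.015,-0.03,-0.385],"twist":0,"gripper":0.75},{"linear":[0.015,-0.03,-0.385],"twist":0,"gripper":0.75}]'
```

```text
time: 7.98
tool_pos: [0.5599, 0.016, 0.041]
ee_rot: [3.142, -0.001, -0.099]
wrist_force: [-0.9, -0.4, 0.3]
width: 0.0706
```

```bash
python3 -m inch '[{"linear":[0,0,0],"twist":0,"gripper":0},{"linear":[0,0,0],"twist":0,"gripper":0},{"linear":[0,0,0],"twist":0,"gripper":0},{"linear":[0,0,0],"twist":0,"gripper":0},{"linear":[0,0,0],"twist":0,"gripper":0},{"linear":[0,0,0],"twist":0,"gripper":0},{"linear":[0,0,0],"twist":0,"gripper":0},{"linear":[0,0,0],"twist":0,"gripper":0},{"linear":[0,0,0],"twist":0,"gripper":0}]'
```

```text
time: 8.73
tool_pos: [0.5594, 0.0158, 0.04]
ee_rot: [-3.141, 0.0, -0.1]
wrist_force: [-0.0, 0.7, 0.4]
width: 0.0233
```

```bash
python3 -m inch '[{"linear":[0,0,0.1],"twist":0,"gripper":0},{"linear":[0,0,0.3],"twist":0,"gripper":0},{"linear":[0,0,0.6],"twist":0,"gripper":0},{"linear":[0,0.15,0.85],"twist":0,"gripper":0},{"linear":[-0.05,0.4,1],"twist":0,"gripper":0},{"linear":[-0.1,0.7,1],"twist":0,"gripper":0},{"linear":[-0.15,1,1],"twist":0,"gripper":0}]'
python3 -m inch '[{"linear":[-0.05,0.35,0],"twist":0,"gripper":0},{"linear":[-0.1,0.7,0],"twist":0,"gripper":0},{"linear":[-0.15,1,0],"twist":0,"gripper":0}]'
python3 -m inch '[{"linear":[-0.05,0.35,0],"twist":0,"gripper":0},{"linear":[-0.094,0.65,0],"twist":0,"gripper":0},{"linear":[-0.094,0.844,0],"twist":0,"gripper":0},{"linear":[-0.094,0.844,-0.1],"twist":0,"gripper":0},{"linear":[-0.094,0.844,-0.3],"twist":0,"gripper":0},{"linear":[-0.094,0.844,-0.5],"twist":0,"gripper":0},{"linear":[-0.094,0.844,-0.5],"twist":0,"gripper":0},{"linear":[-0.094,0.844,-0.5],"twist":0,"gripper":0}]'
```

```text
time: 9.32
tool_pos: [0.545, 0.1163, 0.1422]
ee_rot: [-3.141, -0.003, -0.102]
wrist_force: [0.6, 0.8, -3.4]
width: 0.0235
time: 9.57
tool_pos: [0.5285, 0.2175, 0.14]
ee_rot: [-3.142, 0.001, -0.099]
wrist_force: [-0.2, -0.5, -3.0]
width: 0.0234
time: 10.23
tool_pos: [0.5187, 0.2987, 0.088]
ee_rot: [3.139, 0.004, -0.1]
wrist_force: [0.2, 0.1, -2.4]
width: 0.0233
```

```bash
python3 -m inch '[{"linear":[0,0,-0.2],"twist":0,"gripper":0},{"linear":[0,0,-0.35],"twist":0,"gripper":0},{"linear":[0,0,-0.43],"twist":0,"gripper":0},{"linear":[0,0,-0.455],"twist":0,"gripper":0},{"linear":[0,0,-0.455],"twist":0,"gripper":0},{"linear":[0,0,-0.46],"twist":0,"gripper":0},{"linear":[0,0,-0.465],"twist":0,"gripper":0},{"linear":[0,0,-0.465],"twist":0,"gripper":0}]'
```

```text
time: 10.9
tool_pos: [0.5207, 0.3004, 0.0446]
ee_rot: [-3.141, -0.002, -0.1]
wrist_force: [-0.2, -0.2, -3.3]
width: 0.0232
```

```bash
python3 -m inch '[{"linear":[0,0,-0.01],"twist":0,"gripper":0},{"linear":[0,0,-0.01],"twist":0,"gripper":0},{"linear":[0,0,-0.01],"twist":0,"gripper":0}]'
```

```text
time: 11.15
tool_pos: [0.5207, 0.3004, 0.044]
ee_rot: [-3.141, -0.002, -0.1]
wrist_force: [-1.7, -0.7, 2.9]
width: 0.0234
```

```bash
python3 -m inch '[{"linear":[0,0,0],"twist":0,"gripper":0.6},{"linear":[0,0,0],"twist":0,"gripper":0.6},{"linear":[0,0,0],"twist":0,"gripper":0.6},{"linear":[0,0,0],"twist":0,"gripper":0.6}]'
python3 -m inch '[{"linear":[0,0,0.2],"twist":0,"gripper":0.6},{"linear":[0,0,0.6],"twist":0,"gripper":0.6},{"linear":[0,0,1],"twist":0,"gripper":0.6},{"linear":[0.25,-0.3,1],"twist":0.1,"gripper":0.6},{"linear":[0.5,-0.6,1],"twist":0.2,"gripper":0.6},{"linear":[0.6,-1,1],"twist":0.258,"gripper":0.6}]'
python3 -m inch '[{"linear":[0.3,-0.3,0],"twist":0,"gripper":0.6},{"linear":[0.58,-0.6,0],"twist":0,"gripper":0.6},{"linear":[0.58,-0.83,0],"twist":0,"gripper":0.6},{"linear":[0.58,-0.83,-0.2],"twist":0,"gripper":0.6},{"linear":[0.58,-0.83,-0.2],"twist":0,"gripper":0.6},{"linear":[0.58,-0.83,-0.2],"twist":0,"gripper":0.6}]'
python3 - <<'E'
from w import *
o,s,W=wcloud(); cv2.imwrite("pics/w4.png",s["image"][:,:,::-1]);print(o["tool_pos"],o["width"])
W[W[...,2]>.06]=np.nan
for n,c in {"short":(.639,.1167),"sleeve":(.646,-.0725)}.items():
    P=W[(np.hypot(W[...,0]-c[0],W[...,1]-c[1])<.033)&(W[...,2]>.041)]
    if len(P)>50:print(n,np.median(P[:,2]),cv2.minEnclosingCircle(P[:,:2].astype(np.float32)))
s=robot.snapshot("top");T=cloud(s);cv2.imwrite("pics/t4.png",s["image"][:,:,::-1])
for n,c,z in (("tall",(.446,.308),.075),("cap",(.52,.3),.04)):
    P=T[(np.hypot(T[...,0]-c[0],T[...,1]-c[1])<.03)&(T[...,2]>z)];print(n,np.median(P[:,2]),cv2.minEnclosingCircle(P[:,:2].astype(np.float32)))
E
```

```text
time: 11.48
tool_pos: [0.5199, 0.3, 0.0422]
ee_rot: [3.141, 0.0, -0.1]
wrist_force: [-0.1, -0.2, -1.3]
width: 0.047
time: 11.98
tool_pos: [0.5825, 0.2006, 0.1436]
ee_rot: [-3.141, -0.004, 0.178]
wrist_force: [-0.2, -0.0, -0.1]
width: 0.0566
time: 12.48
tool_pos: [0.6369, 0.1168, 0.1206]
ee_rot: [-3.141, 0.004, 0.17]
wrist_force: [0.4, 0.7, -0.1]
width: 0.0566
[0.63688065 0.11683049 0.12057222] 0.056626560030448775
short 0.043948924724360905 ((0.6398391127586365, 0.11610163003206253), 0.020056605339050293)
sleeve 0.04356280532054285 ((0.6465346813201904, -0.07260055094957352), 0.02575346641242504)
tall 0.08468782511748119 ((0.4389890432357788, 0.3188440799713135), 0.013512123376131058)
cap nan ((0.0, 0.0), 0.0)
  return _methods._mean(a, axis=axis, dtype=dtype,
  ret = ret.dtype.type(ret / rcount)
```

View pics/w4.png

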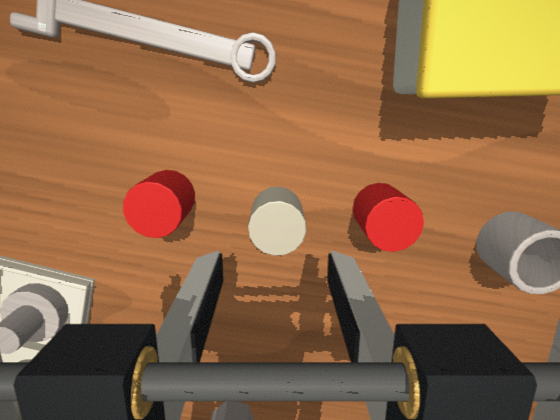

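View pics/t4.png

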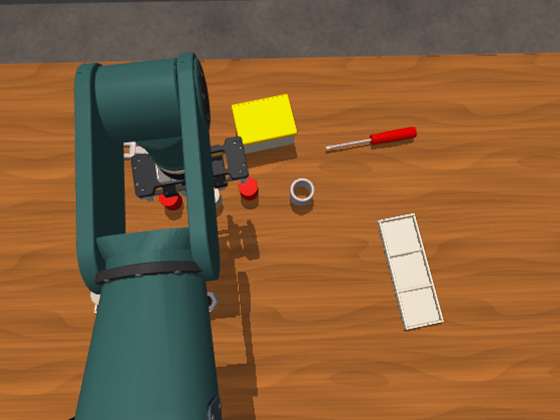

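The wrist view shows the grey short core at (277,225), centred between the jaws with the reds clear on either side at (158,205) and (390,215). The cap stands in tray2 at lower left. The arm hides tray2 from the top camera.

```bash
python3 -m inch '[{"linear":[0.01,-0.005,-0.2],"twist":0,"gripper":0.6},{"linear":[0.01,-0.005,-0.45],"twist":0,"gripper":0.6},{"linear":[0.01,-0.005,-0.7],"twist":0,"gripper":0.6},{"linear":[0.01,-0.005,-0.84],"twist":0,"gripper":0.6},{"linear":[0.01,-0.005,-0.84],"twist":0,"gripper":0.6},{"linear":[0.01,-0.005,-0.84],"twist":0,"gripper":0.6}]'
python3 -m inch '[{"linear":[0,0,0],"twist":0,"gripper":0},{"linear":[0,0,0],"twist":0,"gripper":0},{"linear":[0,0,0],"twist":0,"gripper":0},{"linear":[0,0,0],"twist":0,"gripper":0},{"linear":[0,0,0],"twist":0,"gripper":0},{"linear":[0,0,0],"twist":0,"gripper":0}]'
```

```text
time: 13.08
tool_pos: [0.6387, 0.1176, 0.0387]
ee_rot: [-3.142, 0.001, 0.172]
wrist_force: [-0.2, 0.1, 0.3]
width: 0.0564
time: 13.58
tool_pos: [0.6403, 0.1168, 0.0408]
ee_rot: [3.141, -0.004, 0.17]
wrist_force: [-0.3, 0.2, 5.8]
width: 0.0403
```

```bash
python3 -m inch '[{"linear":[0,0,0],"twist":0,"gripper":0},{"linear":[0,0,0],"twist":0,"gripper":0},{"linear":[0,0,0],"twist":0,"gripper":0}]'
python3 -m inch '[{"linear":[0,0,0.1],"twist":0,"gripper":0},{"linear":[0,0,0.2],"twist":0,"gripper":0},{"linear":[0,0,0.2],"twist":0,"gripper":0},{"linear":[0,0,0.2],"twist":0,"gripper":0}]'
python3 - <<'E'
from w import *
o,s,W=wcloud(); cv2.imwrite("pics/w5.png",s["image"][:,:,::-1]);print(o["tool_pos"],o["ee_rot"],o["width"],o["wrist_force"])
E
```

```text
time: 13.83
tool_pos: [0.6404, 0.1168, 0.0408]
ee_rot: [3.141, -0.004, 0.17]
wrist_force: [-0.0, -0.4, 6.3]
width: 0.0397
time: 14.17
tool_pos: [0.6396, 0.1166, 0.0596]
ee_rot: [3.141, -0.002, 0.17]
wrist_force: [-0.4, 0.3, -1.2]
width: 0.0396
[0.6395746  0.11659963 0.05957222] [ 3.14136573e+00 -1.80758414e-03  1.70293650e-01] 0.03959443283314603 [-0.37906798  0.2893377  -1.22241033]
```

View pics/w5.png

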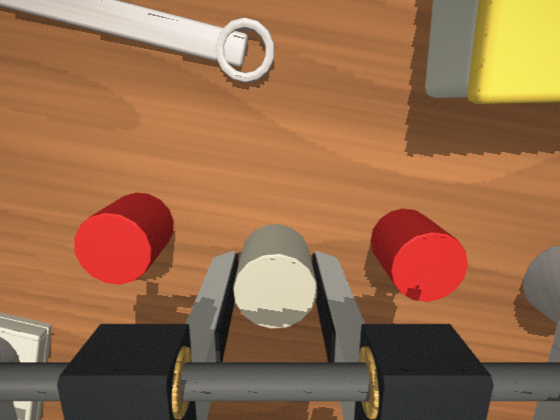

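The short core is held upright between the jaws at (277,285), and the reds are undisturbed. Carrying it to tray3's middle pocket.

```bash
python3 -m inch '[{"linear":[0,0,0.25],"twist":0,"gripper":0},{"linear":[0,0,0.55],"twist":0,"gripper":0},{"linear":[-0.05,-0.15,0.8],"twist":0,"gripper":0},{"linear":[-0.15,-0.4,0.8],"twist":0,"gripper":0},{"linear":[-0.3,-0.7,0.8],"twist":0,"gripper":0},{"linear":[-0.4,-1,0.8],"twist":0,"gripper":0}]'
python3 -m inch '[{"linear":[-0.13,-0.33,0],"twist":0,"gripper":0},{"linear":[-0.26,-0.66,0],"twist":0,"gripper":0},{"linear":[-0.4,-1,0],"twist":0,"gripper":0}]'
python3 -m inch '[{"linear":[-0.13,-0.33,0],"twist":0,"gripper":0},{"linear":[-0.26,-0.66,0],"twist":0,"gripper":0},{"linear":[-0.4,-1,0],"twist":0,"gripper":0}]'
python3 -m inch '[{"linear":[-0.13,-0.33,0],"twist":0,"gripper":0},{"linear":[-0.26,-0.66,0],"twist":0,"gripper":0},{"linear":[-0.38,-0.98,0],"twist":0,"gripper":0},{"linear":[-0.38,-0.98,-0.25],"twist":0,"gripper":0},{"linear":[-0.38,-0.98,-0.5],"twist":0,"gripper":0},{"linear":[-0.38,-0.98,-0.5],"twist":0,"gripper":0},{"linear":[-0.38,-0.98,-0.5],"twist":0,"gripper":0}]'
```

```text
time: 14.72
tool_pos: [0.598, 0.0161, 0.1385]
ee_rot: [3.141, 0.001, 0.172]
wrist_force: [1.2, -1.0, -1.8]
width: 0.0398
time: 14.97
tool_pos: [0.5578, -0.0845, 0.1377]
ee_rot: [-3.141, 0.001, 0.171]
wrist_force: [0.0, -0.7, -1.9]
width: 0.0395
time: 15.22
tool_pos: [0.5178, -0.1845, 0.1378]
ee_rot: [-3.141, 0.001, 0.171]
wrist_force: [0.6, -0.9, -0.9]
width: 0.0389
time: 15.8
tool_pos: [0.4794, -0.2805, 0.0863]
ee_rot: [-3.138, 0.004, 0.17]
wrist_force: [1.4, 0.7, -1.2]
width: 0.0397
```

```bash
python3 -m inch '[{"linear":[0,-0.08,0],"twist":0,"gripper":0},{"linear":[0,-0.08,-0.15],"twist":0,"gripper":0},{"linear":[0,-0.08,-0.3],"twist":0,"gripper":0},{"linear":[0,-0.08,-0.39],"twist":0,"gripper":0},{"linear":[0,-0.08,-0.41],"twist":0,"gripper":0},{"linear":[0,-0.08,-0.41],"twist":0,"gripper":0},{"linear":[0,-0.08,-0.41],"twist":0,"gripper":0}]'
```

```text
time: 16.38
tool_pos: [0.4817, -0.2898, 0.0487]
ee_rot: [3.14, -0.001, 0.171]
wrist_force: [-0.6, -0.1, -0.2]
width: 0.0398
```

```bash
python3 -m inch '[{"linear":[0,0,-0.02],"twist":0,"gripper":0},{"linear":[0,0,-0.03],"twist":0,"gripper":0},{"linear":[0,0,-0.03],"twist":0,"gripper":0},{"linear":[0,0,-0.03],"twist":0,"gripper":0}]'
```

```text
time: 16.72
tool_pos: [0.4812, -0.2895, 0.0449]
ee_rot: [3.141, -0.0, 0.17]
wrist_force: [-0.1, -0.1, -0.4]
width: 0.0395
```

```bash
python3 -m inch '[{"linear":[0,0,-0.01],"twist":0,"gripper":0},{"linear":[0,0,-0.01],"twist":0,"gripper":0},{"linear":[0,0,-0.01],"twist":0,"gripper":0},{"linear":[0,0,-0.01],"twist":0,"gripper":0}]'
```

```text
time: 17.05
tool_pos: [0.4812, -0.2896, 0.0448]
ee_rot: [3.141, -0.001, 0.17]
wrist_force: [-2.7, 0.9, 5.9]
width: 0.0398
```

```bash
python3 -m inch '[{"linear":[0,0,0],"twist":0,"gripper":0.65},{"linear":[0,0,0],"twist":0,"gripper":0.65},{"linear":[0,0,0],"twist":0,"gripper":0.65},{"linear":[0,0,0],"twist":0,"gripper":0.65}]'
python3 -m inch '[{"linear":[0,0,0.2],"twist":0,"gripper":0.65},{"linear":[0,0,0.6],"twist":0,"gripper":0.65},{"linear":[0,0,1],"twist":0,"gripper":0.65},{"linear":[0.25,0.3,1],"twist":0,"gripper":0.75},{"linear":[0.5,0.6,1],"twist":0,"gripper":0.8},{"linear":[0.75,1,1],"twist":0,"gripper":0.8}]'
python3 -m inch '[{"linear":[0.25,0.3,0],"twist":0,"gripper":0.8},{"linear":[0.5,0.6,0],"twist":0,"gripper":0.8},{"linear":[0.8,1,0],"twist":0,"gripper":0.8},{"linear":[0.9,1,0],"twist":0,"gripper":0.8},{"linear":[0.9,1,0],"twist":0,"gripper":0.8},{"linear":[0.9,1,0],"twist":0,"gripper":0.8}]'
python3 - <<'E'
from w import *
o,s,W=wcloud(); cv2.imwrite("pics/w6.png",s["image"][:,:,::-1]);print(o["tool_pos"],o["width"])
W[W[...,2]>.06]=np.nan
for n,c in {"sleeve":(.646,-.0725)}.items():
    P=W[(np.hypot(W[...,0]-c[0],W[...,1]-c[1])<.033)&(W[...,2]>.041)]
    print(n,np.median(P[:,2]),cv2.minEnclosingCircle(P[:,:2].astype(np.float32)))
s=robot.snapshot("top");T=cloud(s);cv2.imwrite("pics/t6.png",s["image"][:,:,::-1])
for n,c,z in (("tall",(.446,.308),.075),("cap",(.52,.3),.04),("short",(.48,-.29),.035)):
    P=T[(np.hypot(T[...,0]-c[0],T[...,1]-c[1])<.03)&(T[...,2]>z)]
    if len(P): print(n,np.median(P[:,2]),cv2.minEnclosingCircle(P[:,:2].astype(np.float32)))
E
```

```text
time: 17.38
tool_pos: [0.4809, -0.2894, 0.0432]
ee_rot: [-3.142, 0.0, 0.17]
wrist_force: [0.2, -0.4, 0.0]
width: 0.06
time: 17.88
tool_pos: [0.5545, -0.1946, 0.1448]
ee_rot: [3.139, -0.003, 0.167]
wrist_force: [0.3, 0.0, 0.2]
width: 0.0747
time: 18.38
tool_pos: [0.6432, -0.0935, 0.1426]
ee_rot: [3.141, 0.002, 0.172]
wrist_force: [-0.3, 0.0, 0.2]
width: 0.0751
[ 0.64316774 -0.09354215  0.14261489] 0.07507964376617443
sleeve 0.04371266885917202 ((0.646388053894043, -0.07278792560100555), 0.025142399594187737)
tall 0.08453724381193808 ((0.4454110860824585, 0.3075442910194397), 0.020191559568047523)
cap 0.049561267818456455 ((0.5199708938598633, 0.298971951007843), 0.01207504142075777)
short 0.04978234267872995 ((0.47927922010421753, -0.2902873754501343), 0.020379450172185898)
```

View pics/t6.png

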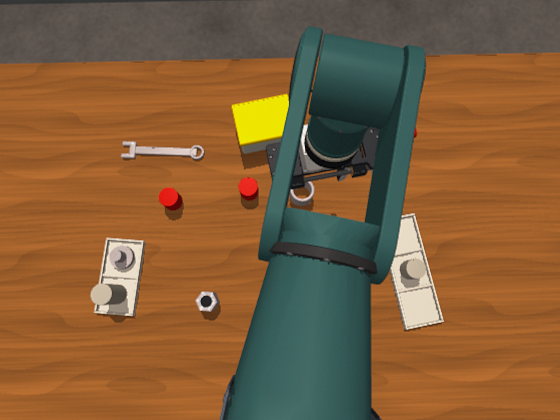

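View pics/w6.png

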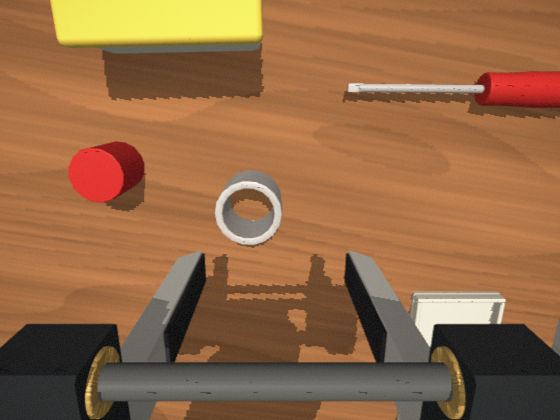

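The top view shows the tall core at (102,295), the cap at (122,258) and the short core at (412,269), all in their pockets. The wrist view shows the sleeve at (248,212), 21 mm off in y.

```bash
python3 -m inch '[{"linear":[0.01,0.21,0],"twist":0,"gripper":0.8},{"linear":[0.01,0.21,-0.2],"twist":0,"gripper":0.8},{"linear":[0.01,0.21,-0.5],"twist":0,"gripper":0.8},{"linear":[0.01,0.21,-0.8],"twist":0,"gripper":0.8},{"linear":[0.01,0.21,-0.8],"twist":0,"gripper":0.8},{"linear":[0.01,0.21,-0.8],"twist":0,"gripper":0.8}]'
```

```text
time: 18.98
tool_pos: [0.6418, -0.0741, 0.0616]
ee_rot: [-3.14, 0.005, 0.168]
wrist_force: [0.3, -0.5, 0.9]
width: 0.0751
```

```bash
python3 -m inch '[{"linear":[0,0,-0.1],"twist":0,"gripper":0.8},{"linear":[0,0,-0.24],"twist":0,"gripper":0.8},{"linear":[0,0,-0.24],"twist":0,"gripper":0.8},{"linear":[0,0,-0.24],"twist":0,"gripper":0.8}]'
```

```text
time: 19.32
tool_pos: [0.6444, -0.0735, 0.0406]
ee_rot: [3.141, -0.001, 0.17]
wrist_force: [-1.1, 0.1, -0.5]
width: 0.0751
```

```bash
python3 -m inch '[{"linear":[0.02,0.01,-0.02],"twist":0,"gripper":0.8},{"linear":[0.02,0.01,-0.02],"twist":0,"gripper":0},{"linear":[0.02,0.01,-0.02],"twist":0,"gripper":0},{"linear":[0.02,0.01,-0.02],"twist":0,"gripper":0},{"linear":[0.02,0.01,-0.02],"twist":0,"gripper":0},{"linear":[0.02,0.01,-0.02],"twist":0,"gripper":0},{"linear":[0.02,0.01,-0.02],"twist":0,"gripper":0},{"linear":[0.02,0.01,-0.02],"twist":0,"gripper":0}]'
python3 -m inch '[{"linear":[0,0,0],"twist":0,"gripper":0},{"linear":[0,0,0],"twist":0,"gripper":0}]'
```

```text
time: 19.98
tool_pos: [0.6464, -0.0723, 0.0379]
ee_rot: [3.141, -0.001, 0.17]
wrist_force: [-0.3, 0.3, 1.1]
width: 0.0495
time: 20.15
tool_pos: [0.6464, -0.0723, 0.0379]
ee_rot: [3.141, -0.001, 0.17]
wrist_force: [-0.0, -1.1, 2.0]
width: 0.0493
```

```bash
python3 -m inch '[{"linear":[0,0,0.1],"twist":0,"gripper":0},{"linear":[0,0,0.3],"twist":0,"gripper":0},{"linear":[0,0,0.6],"twist":0,"gripper":0},{"linear":[-0.05,-0.15,0.8],"twist":0,"gripper":0},{"linear":[-0.2,-0.4,0.9],"twist":0,"gripper":0},{"linear":[-0.35,-0.7,0.9],"twist":0,"gripper":0},{"linear":[-0.47,-1,0.9],"twist":0,"gripper":0}]'
python3 -m inch '[{"linear":[-0.15,-0.35,0],"twist":0,"gripper":0},{"linear":[-0.3,-0.7,0],"twist":0,"gripper":0},{"linear":[-0.464,-1,0],"twist":0,"gripper":0},{"linear":[-0.464,-1,-0.2],"twist":0,"gripper":0},{"linear":[-0.464,-1,-0.45],"twist":0,"gripper":0},{"linear":[-0.464,-1,-0.6],"twist":0,"gripper":0},{"linear":[-0.464,-1,-0.6],"twist":0,"gripper":0},{"linear":[-0.464,-1,-0.6],"twist":0,"gripper":0},{"linear":[-0.464,-1,-0.6],"twist":0,"gripper":0}]'
```

```text
time: 20.73
tool_pos: [0.5984, -0.1722, 0.1286]
ee_rot: [3.141, -0.001, 0.172]
wrist_force: [-0.5, -0.3, -3.1]
width: 0.0493
time: 21.48
tool_pos: [0.5532, -0.2721, 0.0685]
ee_rot: [3.141, -0.001, 0.171]
wrist_force: [0.1, 0.0, -2.1]
width: 0.0493
```

```bash
python3 -m inch '[{"linear":[0,-0.05,0],"twist":0,"gripper":0},{"linear":[0,-0.05,-0.1],"twist":0,"gripper":0},{"linear":[0,-0.05,-0.2],"twist":0,"gripper":0},{"linear":[0,-0.05,-0.25],"twist":0,"gripper":0},{"linear":[0,-0.05,-0.26],"twist":0,"gripper":0},{"linear":[0,-0.05,-0.265],"twist":0,"gripper":0},{"linear":[0,-0.05,-0.265],"twist":0,"gripper":0}]'
python3 -m inch '[{"linear":[0,0,-0.005],"twist":0,"gripper":0},{"linear":[0,0,-0.005],"twist":0,"gripper":0},{"linear":[0,0,-0.005],"twist":0,"gripper":0}]'
```

```text
time: 22.07
tool_pos: [0.5523, -0.2768, 0.0415]
ee_rot: [-3.141, 0.001, 0.17]
wrist_force: [-2.5, 2.3, 4.9]
width: 0.0496
time: 22.32
tool_pos: [0.5523, -0.2768, 0.0415]
ee_rot: [-3.141, 0.001, 0.17]
wrist_force: [-4.4, 1.6, 6.1]
width: 0.0494
```

```bash
python3 -m inch '[{"linear":[0,0,0],"twist":0,"gripper":0.75},{"linear":[0,0,0],"twist":0,"gripper":0.75},{"linear":[0,0,0],"twist":0,"gripper":0.75},{"linear":[0,0,0],"twist":0,"gripper":0.75}]'
python3 -m inch '[{"linear":[0,0,0.2],"twist":0,"gripper":0.75},{"linear":[0,0,0.6],"twist":0,"gripper":0.75},{"linear":[0,0,1],"twist":0,"gripper":0.75},{"linear":[-0.1,0.35,1],"twist":0.1,"gripper":0.75},{"linear":[-0.2,0.7,1],"twist":0.2,"gripper":0.7},{"linear":[-0.3,1,1],"twist":0.254,"gripper":0.65}]'
python3 -m inch '[{"linear":[-0.1,0.35,0],"twist":0,"gripper":0.65},{"linear":[-0.2,0.7,0],"twist":0,"gripper":0.65},{"linear":[-0.3,1,0],"twist":0,"gripper":0.65}]'
python3 -m inch '[{"linear":[-0.1,0.35,0],"twist":0,"gripper":0.65},{"linear":[-0.2,0.7,0],"twist":0,"gripper":0.65},{"linear":[-0.3,1,0],"twist":0,"gripper":0.65}]'
python3 -m inch '[{"linear":[-0.1,0.35,0],"twist":0,"gripper":0.65},{"linear":[-0.2,0.7,0],"twist":0,"gripper":0.65},{"linear":[-0.35,0.98,0],"twist":0,"gripper":0.65},{"linear":[-0.35,0.98,-0.2],"twist":0,"gripper":0.65},{"linear":[-0.35,0.98,-0.2],"twist":0,"gripper":0.65},{"linear":[-0.35,0.98,-0.2],"twist":0,"gripper":0.65}]'
python3 - <<'E'
from w import *
o,s,W=wcloud(); cv2.imwrite("pics/w7.png",s["image"][:,:,::-1]);print(o["tool_pos"],o["ee_rot"],o["width"])
W[W[...,2]>.06]=np.nan
P=W[(np.hypot(W[...,0]-.4277,W[...,1]-.1217)<.033)&(W[...,2]>.041)][:,:2]
print(len(P),cv2.minEnclosingCircle(P.astype(np.float32)))
for a in range(20,81,4):
    r=[]
    for k in (0,60,120):
        n=np.array([np.cos(np.radians(a+k)),np.sin(np.radians(a+k))]);q=np.percentile(P@n,[.5,99.5]);r.append(1000*(q[1]-q[0]))
    print(a,round(sum(r),1),end="; ")
E
```

```text
time: 22.65
tool_pos: [0.5528, -0.2771, 0.0401]
ee_rot: [3.141, -0.0, 0.17]
wrist_force: [-0.2, -0.5, 0.5]
width: 0.0698
time: 23.15
tool_pos: [0.523, -0.1762, 0.1416]
ee_rot: [3.14, -0.002, 0.44]
wrist_force: [0.2, -0.4, 0.3]
width: 0.0627
time: 23.4
tool_pos: [0.4921, -0.0752, 0.1403]
ee_rot: [-3.141, -0.001, 0.437]
wrist_force: [-0.1, 0.3, -0.3]
width: 0.061
time: 23.65
tool_pos: [0.462, 0.0248, 0.1405]
ee_rot: [-3.142, -0.001, 0.437]
wrist_force: [0.3, 0.0, 0.4]
width: 0.061
time: 24.15
tool_pos: [0.4268, 0.1209, 0.1196]
ee_rot: [-3.141, 0.002, 0.437]
wrist_force: [-0.2, -1.8, 0.3]
width: 0.0612
[0.42683074 0.12090419 0.119585  ] [-3.14137352e+00  2.38181392e-03  4.37139841e-01] 0.06123626208642352
2362 ((0.4283038079738617, 0.12189354002475739), 0.02059178613126278)
20 114.9; 24 115.1; 28 114.9; 32 114.1; 36 113.4; 40 112.0; 44 110.3; 48 108.7; 52 107.2; 56 107.0; 60 108.1; 64 110.1; 68 111.6; 72 113.0; 76 114.1; 80 114.9;
```

View pics/w7.png

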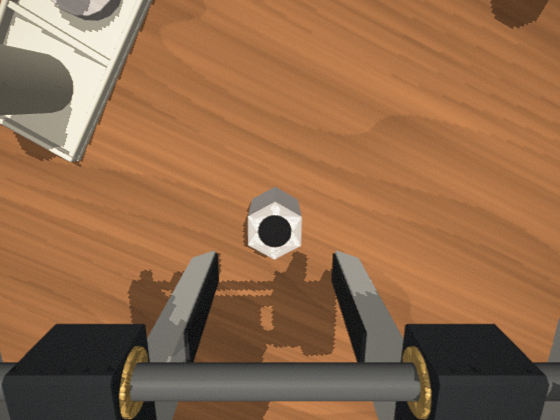

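The nut at (274,230) has its flats facing both pads. Descending.

```bash
python3 -m inch '[{"linear":[0.005,0,-0.25],"twist":0,"gripper":0.65},{"linear":[0.005,0,-0.5],"twist":0,"gripper":0.65},{"linear":[0.005,0,-0.75],"twist":0,"gripper":0.65},{"linear":[0.005,0,-0.82],"twist":0,"gripper":0.65},{"linear":[0.005,0,-0.82],"twist":0,"gripper":0.65},{"linear":[0.005,0,-0.82],"twist":0,"gripper":0.65}]'
python3 -m inch '[{"linear":[0,0,0],"twist":0,"gripper":0},{"linear":[0,0,0],"twist":0,"gripper":0},{"linear":[0,0,0],"twist":0,"gripper":0},{"linear":[0,0,0],"twist":0,"gripper":0},{"linear":[0,0,0],"twist":0,"gripper":0},{"linear":[0,0,0],"twist":0,"gripper":0},{"linear":[0,0,0],"twist":0,"gripper":0}]'
```

```text
time: 24.7
tool_pos: [0.4292, 0.1204, 0.0394]
ee_rot: [3.141, -0.001, 0.435]
wrist_force: [0.7, -0.8, -0.1]
width: 0.061
time: 25.28
tool_pos: [0.4287, 0.1213, 0.0395]
ee_rot: [3.142, -0.002, 0.437]
wrist_force: [-2.2, 1.2, 6.0]
width: 0.0359
```

```bash
python3 -m inch '[{"linear":[0,0,0.1],"twist":0,"gripper":0},{"linear":[0,0,0.3],"twist":0,"gripper":0},{"linear":[0,0,0.6],"twist":0,"gripper":0},{"linear":[0,-0.15,0.8],"twist":0,"gripper":0},{"linear":[-0.02,-0.4,0.9],"twist":-0.08,"gripper":0},{"linear":[-0.04,-0.7,0.9],"twist":-0.16,"gripper":0},{"linear":[-0.06,-1,0.9],"twist":-0.254,"gripper":0}]'
python3 -m inch '[{"linear":[-0.02,-0.35,0],"twist":0,"gripper":0},{"linear":[-0.04,-0.7,0],"twist":0,"gripper":0},{"linear":[-0.05,-1,0],"twist":0,"gripper":0}]'
python3 -m inch '[{"linear":[-0.02,-0.35,0],"twist":0,"gripper":0},{"linear":[-0.04,-0.7,0],"twist":0,"gripper":0},{"linear":[-0.05,-1,0],"twist":0,"gripper":0}]'
python3 -m inch '[{"linear":[-0.02,-0.35,0],"twist":0,"gripper":0},{"linear":[-0.04,-0.7,0],"twist":0,"gripper":0},{"linear":[-0.05,-1,0],"twist":0,"gripper":0},{"linear":[-0.05,-1,0],"twist":0,"gripper":0},{"linear":[-0.05,-1,0],"twist":0,"gripper":0},{"linear":[-0.05,-1,0],"twist":0,"gripper":0}]'
```

```text
time: 25.87
tool_pos: [0.4222, 0.02, 0.1295]
ee_rot: [3.14, -0.001, 0.168]
wrist_force: [0.1, -0.3, -2.1]
width: 0.036
time: 26.12
tool_pos: [0.4161, -0.081, 0.1282]
ee_rot: [3.141, 0.001, 0.17]
wrist_force: [0.7, 0.1, -2.7]
width: 0.0358
time: 26.37
tool_pos: [0.4111, -0.1811, 0.1282]
ee_rot: [3.141, 0.001, 0.17]
wrist_force: [0.8, 0.5, -2.1]
width: 0.0355
time: 26.87
tool_pos: [0.4067, -0.2784, 0.1279]
ee_rot: [-3.14, 0.001, 0.17]
wrist_force: [-0.6, 0.2, -1.6]
width: 0.0357
```

```bash
python3 -m inch '[{"linear":[0,-0.23,0],"twist":0,"gripper":0},{"linear":[0,-0.23,-0.2],"twist":0,"gripper":0},{"linear":[0,-0.23,-0.4],"twist":0,"gripper":0},{"linear":[0,-0.23,-0.6],"twist":0,"gripper":0},{"linear":[0,-0.23,-0.75],"twist":0,"gripper":0},{"linear":[0,-0.23,-0.8],"twist":0,"gripper":0},{"linear":[0,-0.23,-0.8],"twist":0,"gripper":0},{"linear":[0,-0.23,-0.8],"twist":0,"gripper":0}]'
```

```text
time: 27.53
tool_pos: [0.4076, -0.3014, 0.049]
ee_rot: [3.141, -0.0, 0.172]
wrist_force: [0.8, -0.1, -1.2]
width: 0.0357
```

```bash
python3 -m inch '[{"linear":[0,0,-0.03],"twist":0,"gripper":0},{"linear":[0,0,-0.045],"twist":0,"gripper":0},{"linear":[0,0,-0.045],"twist":0,"gripper":0},{"linear":[0,0,-0.045],"twist":0,"gripper":0}]'
python3 -m inch '[{"linear":[0,0,-0.005],"twist":0,"gripper":0},{"linear":[0,0,-0.01],"twist":0,"gripper":0},{"linear":[0,0,-0.01],"twist":0,"gripper":0}]'
```

```text
time: 27.87
tool_pos: [0.4074, -0.3023, 0.0446]
ee_rot: [3.141, -0.001, 0.17]
wrist_force: [-0.1, -0.7, -1.3]
width: 0.0356
time: 28.12
tool_pos: [0.4074, -0.3024, 0.0435]
ee_rot: [3.141, -0.0, 0.17]
wrist_force: [-1.1, 0.1, 0.3]
width: 0.0357
```

Force is back to zero, so the nut is on the floor. Opening, rising and checking.

```bash
python3 -m inch '[{"linear":[0,0,0],"twist":0,"gripper":0.6},{"linear":[0,0,0],"twist":0,"gripper":0.6},{"linear":[0,0,0],"twist":0,"gripper":0.6},{"linear":[0,0,0],"twist":0,"gripper":0.6},{"linear":[0,0,0],"twist":0,"gripper":0.6}]'
python3 -m inch '[{"linear":[0,0,0.2],"twist":0,"gripper":0.6},{"linear":[0,0,0.6],"twist":0,"gripper":0.6},{"linear":[0,0,1],"twist":0,"gripper":0.6},{"linear":[0,0,1],"twist":0,"gripper":0.6}]'
python3 -m inch '[{"linear":[-0.2,0.3,0.3],"twist":0,"gripper":0.6},{"linear":[-0.5,0.6,0.5],"twist":0,"gripper":0.6},{"linear":[-0.7,1,0.5],"twist":0,"gripper":0.6}]'
python3 -m inch '[{"linear":[0,0.3,0],"twist":0,"gripper":0.6},{"linear":[0,0.6,0],"twist":0,"gripper":0.6},{"linear":[0,1,0],"twist":0,"gripper":0.6},{"linear":[0,1,0],"twist":0,"gripper":0.6},{"linear":[0,1,0],"twist":0,"gripper":0.6}]'
python3 - <<'E'
from w import *
s=robot.snapshot("top");T=cloud(s);cv2.imwrite("pics/t8.png",s["image"][:,:,::-1])
q=robot.snapshot("side");S=cloud(q);cv2.imwrite("pics/s8.png",q["image"][:,:,::-1])
for n,c,z in (("tall",(.446,.308),.08),("cap",(.52,.3),.042),("short",(.48,-.29),.042),("sleeve",(.553,-.277),.042),("nut",(.407,-.3023),.042),("redL",(.637,.2),.04),("redR",(.655,.038),.04)):
  for W in(T,S):
    P=W[(np.hypot(W[...,0]-c[0],W[...,1]-c[1])<.033)&(W[...,2]>z)]
    if len(P): print(n,round(float(np.median(P[:,2])),4),round(float(P[:,2].std()),4),cv2.minEnclosingCircle(P[:,:2].astype(np.float32)))
E
```

```text
time: 28.53
tool_pos: [0.4073, -0.3022, 0.0431]
ee_rot: [3.141, -0.0, 0.17]
wrist_force: [-0.6, -0.5, 1.0]
width: 0.0564
time: 28.87
tool_pos: [0.4108, -0.3054, 0.1522]
ee_rot: [3.128, -0.01, 0.17]
wrist_force: [0.7, -1.8, 1.3]
width: 0.056
time: 29.12
tool_pos: [0.3436, -0.2138, 0.1951]
ee_rot: [3.137, -0.003, 0.168]
wrist_force: [2.0, 0.1, 1.0]
width: 0.0565
time: 29.53
tool_pos: [0.3433, -0.1112, 0.1922]
ee_rot: [3.14, -0.001, 0.175]
wrist_force: [0.6, -0.4, -0.1]
width: 0.0563
tall 0.0847 0.0013 ((0.4454618990421295, 0.30760809779167175), 0.020159272477030754)
tall 0.0831 0.001 ((0.4470396637916565, 0.31052982807159424), 0.020559512078762054)
cap 0.0494 0.0021 ((0.5197718143463135, 0.29912030696868896), 0.011991891078650951)
cap 0.0481 0.0017 ((0.520281970500946, 0.30200260877609253), 0.012705237604677677)
short 0.0498 0.0016 ((0.47926387190818787, -0.2897592782974243), 0.019887421280145645)
short 0.0476 0.0019 ((0.4812954366207123, -0.2862713038921356), 0.021701334044337273)
sleeve 0.0491 0.0023 ((0.5509558320045471, -0.27707383036613464), 0.02532052993774414)
sleeve 0.0464 0.0021 ((0.554303765296936, -0.27550551295280457), 0.027571849524974823)
nut 0.05 0.0019 ((0.40640825033187866, -0.30294010043144226), 0.02091256156563759)
nut 0.048 0.0021 ((0.4084395468235016, -0.3007518947124481), 0.021258767694234848)
redL 0.0458 0.0015 ((0.6369807720184326, 0.1998353898525238), 0.02007179521024227)
redL 0.0442 0.0012 ((0.6387843489646912, 0.20263762772083282), 0.02046342007815838)
redR 0.0457 0.0015 ((0.654634416103363, 0.0378192737698555), 0.020088331773877144)
redR 0.044 0.0013 ((0.6569004654884338, 0.0395335778594017), 0.02151753008365631)
```

View pics/t8.png

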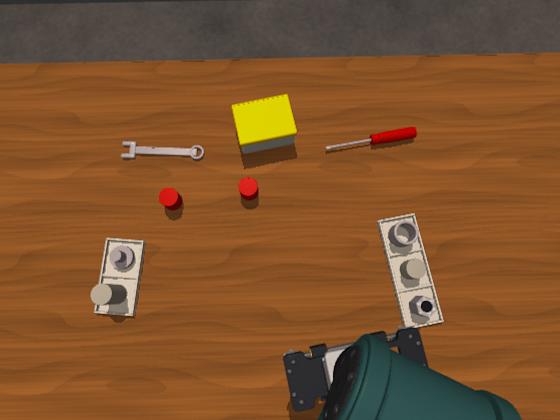

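View pics/s8.png

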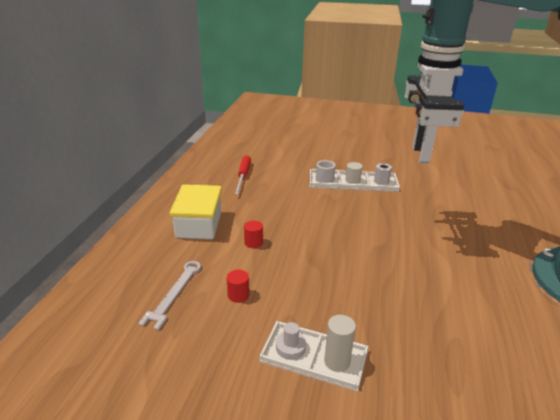

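Both views agree: all five parts stand upright and centred in their pockets. The reds, tub, wrench and screwdriver are where they were, and the arm is clear. Handing in.

```bash
python3 -m inch '[{"linear":[0,0,0],"twist":0,"gripper":0.6},{"linear":[0,0,0],"twist":0,"gripper":0.6},{"linear":[0,0,0],"twist":0,"gripper":0.6}]'; python3 -c "
from bench import robot
print(robot.close_job())"
```

```text
time: 29.88
tool_pos: [0.3431, -0.1136, 0.1917]
ee_rot: [-3.141, 0.001, 0.168]
wrist_force: [0.5, -0.2, 0.1]
width: 0.0562
the job is handed in; nothing more can be done
None
```

Both kits are made up and the job is handed in, at about 30 s of the 112 s allowed. I placed the parts in the order you named them:

- **Two-pocket tray:** the tall core is in the near pocket and the flanged cap is in the far one.
- **Three-pocket tray:** the short core is in the middle, with the sleeve in the far pocket and the nut in the near one.

The last top and side views show all five parts upright on the pocket floors, within about 4 mm of the pocket centres. The arm was clear of everything and the wrist force was near zero.

The two red look-alikes measured unmoved. The tub, wrench and screwdriver look unmoved in the pictures.

No check failed. The top and side cameras disagree by about 2–4 mm, roughly the stated calibration error and well inside the pocket clearance. The highest contact force I read while gripping or setting down was about 8 N.

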